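# Let the chaser's tilted work plate down by easing its wedge out

## Task

The steel work plate with the brass dome is propped up at its front edge by a red wooden wedge. Pull that wedge straight back out from under the plate in at least two short tugs, pausing for about half a second while the plate is part-way down, so that the plate comes down gently until it lies level and never drops. Then lay the wedge flat on its sole, lengthwise, in the middle of the cork mat, let go, and leave the pale spare wedge where it lies.

Things in the scene. Friction and masses are not known exactly. Their poses are not given: they have to be found in the camera images.
- wedge: Red wedge, 130 x 26 mm, sides upright; top slopes from the 38 mm high heel (x = -65 mm) to the 6 mm toe (x = +65 mm). Origin: centre of its sole, z up. At the start on the bench, square to the plate's front edge: 90 mm under it, 40 mm at the heel sticking out, to grip across the sides. Pull along its -x, some 10 N: plate down after 75 mm, wedge clear after 90. Stays put if let go.
- plate (a joint): Angle (rad) of the steel plate, 178 x 170 x 8 mm, 1.8 kg with the fixed 42 mm high brass dome; hinged along the edge opposite the wedge. 0: fully down, level, underside 10 mm above the bench; grows as the front edge rises. About 0.10 at the start (front underside 28 mm up), sinking about 0.0014 per mm of wedge drawn. Only the wedge holds it up.
- mat: Cork mat fixed on the bench, 200 mm (its x) by 150 mm (its y), 3 mm thick. Origin: centre of its underside.
- spare_wedge: Spare wedge lying loose on the bench, same shape, size and axes as the other but of pale wood. To be left alone.
There are look-alikes about, which are no part of the job. Of the things like the mat, leave any that is black; of the rest the larger one is meant. Of the things that look like the wedge, take the one that is farthest to the robot's right at the start.

How it is judged:
On the way, in this order (a step that is already met when the one before it is completed fails the run):
1. a pause with the wedge still and the plate part-way down (value of joint plate between 0.012 and 0.088 rad and linear speed of wedge below 0.006 m/s), for 0.25 s.
2. the plate is down level (value of joint plate below 0.006 rad), for 0.2 s.
At the end, for the whole second after the job is handed in: Plate level (below 0.006 rad); red wedge still and let go, flat on its sole on the cork mat (origin under 8 mm above the mat's underside, tilt below 0.1 rad), centre within 45 mm of the mat's centre, length within 0.35 rad of the mat's long side either way round (value of joint plate below 0.006 rad and horizontal distance between wedge and mat below 0.045 m and angle between the x axis of wedge and the x axis of mat, either way round below 0.35 rad and angle between wedge's own z axis and vertical below 0.1 rad and z of wedge in the frame of mat below 0.008 m and linear speed of wedge below 0.01 m/s); the robot touches nothing.
It fails at once if the plate drops (its angle falls faster than 0.5 rad/s) (velocity of joint plate below -0.5 rad/s).
It fails at once if the plate is pried up (angle above 0.14 rad) (value of joint plate above 0.14 rad).
It fails at once if the pale spare wedge is moved more than 20 mm (distance of spare_wedge from where it was at the start of the episode above 0.02 m).
It also fails if it takes over 48 s, if anything falls off the work surface, if the arm or the gripper's body presses on something with over 40 N, if the wrist force passes 120 N, or if a joint passes its speed limit or range.

## Robot

A 6-joint arm with a two-finger parallel gripper is mounted at the origin on the work surface. World frame = base frame: x ahead of the robot, y to its left, z up, the work surface at z = 0. Lengths are in m, angles in rad, forces in N, time in s.
With the tool pointing down it reaches from about 0.35 to 0.925 m from the base axis. Payload 6.4 kg.
Tool frame: the origin (TCP) lies midway between the tips of the shut fingers; the grasp point (between the pads) lies 19 mm behind it; z points along the fingers, y is the direction in which the jaws open and shut (so a half turn about z gives the same grasp; the last joint's range is limited). The gripper opens to 85 mm and grips with 20 to 120 N. Pads are 22 mm wide; open, the fingers measure 114 mm over their backs; the gripper's body (76 mm by 85 mm) begins 54 mm behind the grasp point. The pads swing forward as they close: fully open they stand 13 mm farther back than shut.
Start: joints at [1.159, 0.245, 1.558, -0, 1.339, -0.174], TCP at [0.153, 0.632, 0.231] pointing down, gripper open.
Joint ranges: [-3.13, 3.13], [-1.02, 2.26], [0.13, 2.54], [-0.95, 4.09], [0.21, 2.88], [-2.74, 2.74]. Speed limits (rad/s): [2.57, 2.57, 3.14, 3.14, 3.14, 3.14].

## Interface

Orientations are given as a 3x3 rotation matrix whose columns are the frame's x, y, z axes.
In Python, from rig import bot gives the robot as it stands.
- The arm moves only by the tool send_rows, never from a script. Its arguments are lists of equal length, an entry for each row: "slide": the shift along the world's x, y, z in mm, a list of three; "rot": the turn, a rotation vector about the world's x, y, z in degrees, a list of three; "jaw": the opening in per cent of the stroke, from 0 (shut) to 100 (fully open). A call has 1 to 12 rows; each row is the pose to reach, as a shift and turn from the pose measured when the call began; what a row does not reach only later rows make up. A row lasts 1/12 s, in which the tool goes at most 41.7 mm and 7.16 degrees, less where a joint would pass 70% of its speed; a pose out of reach is approached as far as the arm can. A call with a gripper value outside its range is refused whole. The fingers move at their own pace and stop on an object; "squeeze" is the grip in N (left out, the last holds). Time passes only in rows, so rows that repeat a pose let the fingers close. It gives the time, the measured TCP pose, the force and the opening at its end, in the units of the state.
- bot.observe(): the state, without advancing time (a new reading comes with each control period).
- bot.get_image(name): name is "scene" or "top"; returns the picture (384x512x3 uint8, blue, green, red); there is no depth.
- bot.get_calibration(name): a dict with "vfov" (degrees; the focal length in pixels is half the picture's height over the tangent of half this angle, whatever the lens; pixels are square), "cx", "cy" (the principal point, pixels), "dist_coeffs" ([k1, k2, p1, p2, k3] as OpenCV has them; the pictures are not rectified), "T" (4x4, takes a point from camera to world coordinates). Camera axes: x right, y up, looking along -z (the intrinsics and any distortion apply to the point x, -y, -z); pixel columns grow to the right and rows downward; lengths in m; the calibration is good to about 2 mm. A picture is of the moment at which its call begins. get_calibration takes no time and is no camera call.
- bot.finish_job(): hands the job in, once; it reports no verdict.
The state is a dict: "time": time; "q": joint angles; "joint_velocities": joint speeds; "joint_torque": joint torques, N m; "eef_pos": TCP position; "ee_rot": TCP orientation; "force": force on the tool from outside, world axes, zero at the start; "torque": the same for the moment, N m; "width": finger opening in m.
Only numpy, scipy, OpenCV 4.12 (cv2) and the standard library are available. Lean on these libraries where they do the work, as an engineer would, in place of code of your own. Each camera call takes 0.05 s, during which the arm holds its last target. There are 200 camera calls.

## Working session

There is one attempt and no reset: what is moved stays moved. The work goes in short steps, Python scripts to look and compute and a tool call to move; the robot and the scene stay as the last step left them, time stands still between calls to the robot, and variables do not carry over. Pictures are saved under pics/ and viewed, about 8 in all and at most 12, crops included, and the job is handed in when it is done.

Besides the shell and the picture viewer there is one more tool, called after ">>>" in YAML: its name, and indented under it one key for each argument. send_rows: Moves the arm, as the interface text tells. Its arguments: {"type":"object","properties":{"slide":{"type":"array"},"rot":{"type":"array"},"jaw":{"type":"array"},"squeeze":{"type":"number"}},"required":["slide","rot","jaw"]}

```bash
mkdir -p pics
python3 - <<'E'
from rig import bot
import cv2
for n in("scene","top"):
    cv2.imwrite(f"pics/{n}0.png",bot.get_image(n)); c=bot.get_calibration(n); print(n,c)
print(bot.observe())
E
```

```text
scene {'vfov': 49.86217962159152, 'cx': 252.04957547733065, 'cy': 191.06912548768827, 'dist_coeffs': array([-0.02606563,  0.        ,  0.        ,  0.        ,  0.        ]), 'T': array([[ 1.34921017e-01, -5.16566958e-01,  8.45550056e-01,
         1.40356666e+00],
       [ 9.90856210e-01,  6.98755002e-02, -1.15418303e-01,
        -1.37292424e-01],
       [ 5.38048616e-04,  8.53390879e-01,  5.21271252e-01,
         6.42498780e-01],
       [ 0.00000000e+00,  0.00000000e+00,  0.00000000e+00,
         1.00000000e+00]])}
top {'vfov': 57.032245083570714, 'cx': 249.74856453867616, 'cy': 190.107401287118, 'dist_coeffs': array([-0.00134915,  0.        ,  0.        ,  0.        ,  0.        ]), 'T': array([[-0.01120165,  0.99607391, -0.08781393,  0.35625284],
       [-0.9998712 , -0.01216709, -0.01046666, -0.02574062],
       [-0.01149401,  0.08768538,  0.99608191,  1.11460696],
       [ 0.        ,  0.        ,  0.        ,  1.        ]])}
{'time': 0.1, 'q': array([ 1.15894558e+00,  2.45698951e-01,  1.55893376e+00,  1.66939546e-05,
        1.33871740e+00, -1.74102475e-01]), 'joint_velocities': array([ 0.00114236, -0.00192791, -0.00262324,  0.00025186,  0.0018445 ,
        0.00016795]), 'joint_torque': array([-2.64171094e-04, -4.30664814e+01, -3.27132833e+01, -4.28611497e-05,
        2.79755623e-03,  1.72482214e-05]), 'eef_pos': array([0.15286484, 0.63123373, 0.2302971 ]), 'ee_rot': array([[-9.71869731e-01,  2.35517960e-01, -7.18408518e-04],
       [ 2.35518837e-01,  9.71868460e-01, -1.60399769e-03],
       [ 3.20428317e-04, -1.72807554e-03, -9.99998456e-01]]), 'force': array([ 0.11948072, -0.55788803, -0.41369498]), 'torque': array([-0.00047648, -0.02085303,  0.04488913]), 'width': 0.08489620004514994}
```

View pics/top0.png

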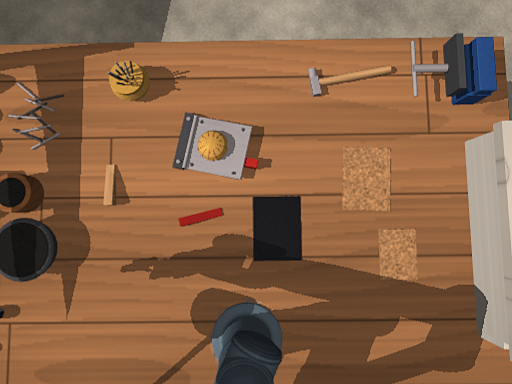

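View pics/scene0.png

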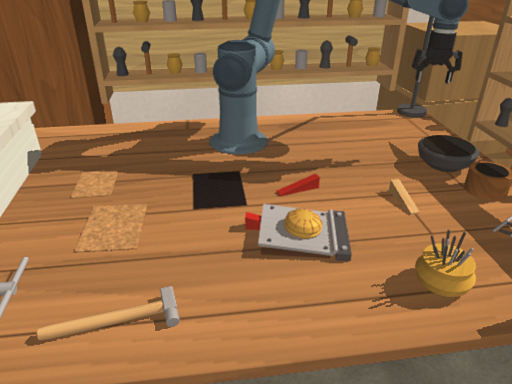

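The top view shows the plate at (217,146) with the red wedge's heel at (251,163) pointing to −y. A red look-alike lies at (201,217) and the pale spare at (110,185). The large cork mat is at (366,178), the small cork at (398,254) and the black mat at (277,228). The scene view agrees, with the heel at (253,221).

```bash
cat > h.py <<'E'
import cv2, numpy as np
from rig import bot
def ray(n,px,z):
    c=bot.get_calibration(n);f=192/np.tan(np.radians(c['vfov']/2))
    K=np.array([[f,0,c['cx']],[0,f,c['cy']],[0,0,1]])
    u=cv2.undistortPoints(np.float64(px).reshape(-1,1,2),K,c['dist_coeffs'])[:,0]
    d=np.c_[u[:,0],-u[:,1],-np.ones(len(u))]@c['T'][:3,:3].T; o=c['T'][:3,3]
    return o+d*((z-o[2])/d[:,2])[:,None]
def red(im):
    h=cv2.cvtColor(im,cv2.COLOR_BGR2HSV)
    return (((h[...,0]<6)|(h[...,0]>174))&(h[...,1]>170)&(h[...,2]>60)).astype(np.uint8)
def cork(im):
    h=cv2.cvtColor(im,cv2.COLOR_BGR2HSV)
    m=((h[...,2]>165)&(h[...,0]>8)&(h[...,0]<20)).astype(np.uint8)
    return cv2.morphologyEx(cv2.morphologyEx(m,2,np.ones((3,3))),3,np.ones((7,7)))
def blobs(m,a=20):
    return [c for c in cv2.findContours(m,0,cv2.CHAIN_APPROX_NONE)[0] if cv2.contourArea(c)>a]
E
python3 - <<'E'
from h import *
for n in("top","scene"):
    im=cv2.imread(f"pics/{n}0.png")
    for c in blobs(red(im)):
        r=cv2.minAreaRect(c); b=cv2.boxPoints(r)
        print(n,"red",np.round(r[0],1),cv2.contourArea(c)); print(np.round(ray(n,b,.033)*1000)[:,:2].tolist())
    m=cork(im)
    for c in blobs(m,300):
        r=cv2.minAreaRect(c); b=cv2.boxPoints(r) if n=="top" else cv2.approxPolyDP(c,8,True)[:,0].astype(float)
        print(n,"cork",np.round(r[0],1),np.round(r[1],1)); print(np.round(ray(n,b,.003)*1000)[:,:2].tolist())
im=cv2.imread("pics/top0.png")[100:200,160:280]
im2=cv2.imread("pics/scene0.png")[180:270,230:360]
cv2.imwrite("pics/crop0.png",np.hstack([cv2.resize(im,(480,400),interpolation=2),cv2.resize(im2,(300,400),interpolation=2)]) if 0 else cv2.resize(im,(720,600),interpolation=2))
E
```

```text
top red [200.2 216.7] 313.0
[[369.0, 205.0], [400.0, 77.0], [375.0, 71.0], [343.0, 199.0]]
top red [251.  162.6] 98.5
[[527.0, 3.0], [556.0, -3.0], [547.0, -41.0], [518.0, -35.0]]
top cork [402.  335.5] [21.4 56.7]
[[35.0, -386.0], [39.0, -557.0], [-23.0, -556.0], [-28.0, -385.0]]
top cork [ 97.1 341.5] [ 33.5 194.4]
[[41.0, 761.0], [49.0, 162.0], [-50.0, 159.0], [-59.0, 754.0]]
top cork [100.4 305.2] [ 29.  179.2]
[[145.0, 732.0], [150.0, 175.0], [62.0, 173.0], [57.0, 727.0]]
top cork [200.  286.7] [ 8.9 81.9]
[[168.0, 270.0], [172.0, 17.0], [146.0, 16.0], [141.0, 269.0]]
top cork [397.5 254. ] [50. 37.]
[[328.0, -415.0], [326.0, -530.0], [174.0, -522.0], [175.0, -409.0]]
top cork [ 23.5 165.5] [15. 47.]
[[568.0, 787.0], [566.0, 635.0], [517.0, 633.0], [519.0, 784.0]]
top cork [208.5 145.2] [25.8 23.1]
[[631.0, 163.0], [651.0, 92.0], [570.0, 70.0], [550.0, 140.0]]
top cork [295.5 229. ] [240. 431.]
[[725.0, 533.0], [704.0, -852.0], [-36.0, -797.0], [-27.0, 510.0]]
top cork [18.5 92. ] [30. 37.]
[[837.0, 801.0], [835.0, 679.0], [734.0, 674.0], [736.0, 796.0]]
top cork [266.6  56.3] [
[... 908 characters left out ...]
2.0], [344.0, -525.0], [289.0, -690.0], [378.0, -704.0], [930.0, -505.0], [959.0, -270.0], [952.0, 356.0], [919.0, 449.0]]
scene cork [175.6  41.2] [ 23.  141.2]
[[-2055.0, 285.0], [-2271.0, -587.0], [-1906.0, -792.0], [-1502.0, -498.0], [-2004.0, -477.0], [-1463.0, -429.0], [-1455.0, -186.0]]
scene cork [321.   36.5] [21. 98.]
[[-1947.0, 478.0], [-1486.0, 722.0], [-2032.0, 799.0], [-2244.0, 1402.0]]
scene cork [477.5  27.5] [13. 41.]
[[-2039.0, 2105.0], [-1806.0, 2302.0], [-2199.0, 2606.0]]
scene cork [328.5   6.5] [13. 37.]
[[-4100.0, 1347.0], [-3037.0, 1070.0], [-3135.0, 1488.0], [-4056.0, 1816.0]]
scene cork [115.   8.] [16. 34.]
[[-4512.0, -1307.0], [-3095.0, -726.0], [-4428.0, -887.0]]
```

View pics/crop0.png

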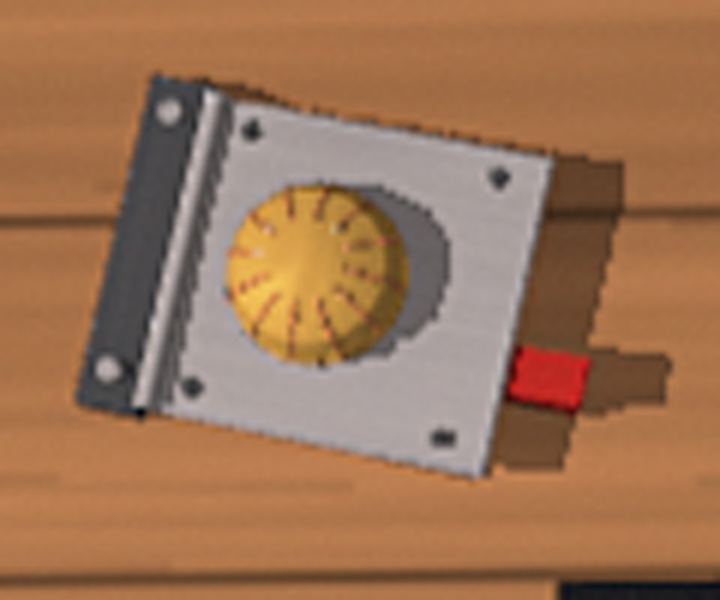

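The crop shows the plate's front edge from about (252,125.8) to (240.8,179.2) in full-image pixels. The red heel's end runs from about (258,158.8) to (256.7,168.7).

Run:
```python
from h import *
e=ray("top",[[252,125.8],[240.8,179.2]],.036)*1000; print("edge",e[:,:2].round(), np.linalg.norm(e[0]-e[1]))
d=e[1]-e[0]; d/=np.linalg.norm(d); pull=np.array([d[1],-d[0]]);pull*=-np.sign(pull[1]);print("pull",pull,np.degrees(np.arctan2(pull[1],pull[0])))
print("heel",ray("top",[[258.2,158.5],[256.7,168.6]],.038)[:,:2]*1000)
im=cv2.imread("pics/top0.png"); ms=[c for c in blobs(red(im)) if cv2.minAreaRect(c)[0][0]>230][0]
print(cv2.boxPoints(cv2.minAreaRect(ms)).round(1).tolist())
# scene heel top corners
im=cv2.imread("pics/scene0.png")
print("scene bbox",cv2.boundingRect([c for c in blobs(red(im)) if cv2.minAreaRect(c)[0][0]<270][0]))
hs=cv2.cvtColor(cv2.imread("pics/top0.png"),cv2.COLOR_BGR2HSV)
print(hs[150:205:12,335:400:6].tolist()[2])
c2=cv2.imread("pics/scene0.png")
a=cv2.resize(c2[195:265,230:310],(400,350),interpolation=2);b=cv2.resize(cv2.imread("pics/top0.png")[140:218,330:402],(323,350),interpolation=2)
cv2.imwrite("pics/crop1.png",np.hstack([a,b]))
```

```text
edge [[652. -24.]
 [485.  13.]] 170.86422820769423
pull [-0.21297119 -0.97705848] -102.29652880339974
heel [[548.63253533 -41.57050175]
 [517.27754069 -36.54235524]]
[[243.8000030517578, 166.0], [245.6999969482422, 156.6999969482422], [258.20001220703125, 159.1999969482422], [256.29998779296875, 168.5]]
scene bbox (246, 212, 15, 18)
[[13, 143, 178], [13, 148, 177], [13, 138, 174], [13, 136, 189], [13, 137, 179], [13, 139, 172], [14, 138, 174], [14, 137, 218], [13, 138, 183], [14, 136, 193], [13, 147, 161]]
```

View pics/crop1.png

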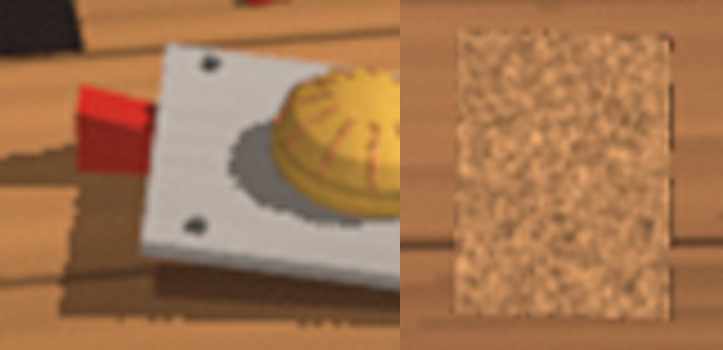

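The left half shows the heel end in the scene view: top corners at (245.6,212.2) and (245.6,218.4), bottom corner at (245.6,229). The right half shows the mat corners at about (343,146.7), (390.2,147.8), (342.9,210.2) and (389.7,211.3).

Run:
```python
from h import *
print("scene heel top",ray("scene",[[245.6,212.2],[245.6,218.4]],.038)[:,:2]*1000, "bottom",ray("scene",[[245.6,229]],0)[:,:2]*1000)
m=ray("top",[[343,146.7],[390.2,147.8],[389.7,211.3],[342.9,210.2]],.003)[:,:2]*1000
print("mat",m.round(),m.mean(0),np.linalg.norm(np.diff(m,axis=0),axis=1)); d=m[0]+m[1]-m[2]-m[3];print(np.degrees(np.arctan2(d[1],d[0])))
p=np.array([-.213,-.977]);n=np.array([.977,-.213])
for q in ([548.6,-41.6],[517.3,-36.5]): print("along/cross",np.array(q)@p,np.array(q)@n)
print("edge",np.array([485,13])@p,np.array([652,-24])@p)
sp=ray("top",[[105,164],[114,164],[104,205],[115,205]],.03)[:,:2]*1000;print("spare",sp.round())
```

```text
scene heel top [[524.8366246  -34.17456348]
 [552.44014804 -37.55998323]] bottom [[546.20221453 -37.08792444]]
mat [[ 589. -312.]
 [ 584. -462.]
 [ 382. -451.]
 [ 387. -305.]] [ 485.73235865 -382.64306114] [149.53864854 201.6745912  145.94866888]
-2.563258059101354
along/cross -76.20859999999999 544.8430000000001
along/cross -74.52439999999999 513.1766
edge -116.006 -115.428
spare [[539. 436.]
 [539. 408.]
 [411. 436.]
 [411. 402.]]
```

>>> send_rows:
  slide:
    - [387,-653,-80]
    - [387,-653,-80]
    - [387,-653,-80]
    - [387,-653,-80]
    - [387,-653,-80]
    - [387,-653,-80]
    - [387,-653,-80]
    - [387,-653,-80]
    - [387,-653,-80]
    - [387,-653,-80]
    - [387,-653,-80]
    - [387,-653,-80]
  rot:
    - [0,0,-7]
    - [0,0,-14]
    - [0,0,-21]
    - [0,0,-28]
    - [0,0,-35]
    - [0,0,-42]
    - [0,0,-49]
    - [0,0,-56]
    - [0,0,-63]
    - [0,0,-70]
    - [0,0,-77]
    - [0,0,-84]
  jaw: [60,60,60,60,60,60,60,60,60,60,60,60]
  squeeze: 60

```text
time: 1.1
eef_pos: [0.4067, 0.2019, 0.1779]
ee_rot: [[0.139, 0.99, -0.002], [0.99, -0.139, 0.001], [0.0, -0.002, -1.0]]
force: [1.0, 0.4, -0.0]
width: 0.051
```

>>> send_rows:
  slide:
    - [133,-224,-28]
    - [133,-224,-28]
    - [133,-224,-28]
    - [133,-224,-28]
    - [133,-224,-28]
    - [133,-224,-28]
    - [133,-224,-28]
    - [133,-224,-28]
    - [133,-224,-28]
    - [133,-224,-28]
  rot:
    - [0,0,-4.3]
    - [0,0,-4.3]
    - [0,0,-4.3]
    - [0,0,-4.3]
    - [0,0,-4.3]
    - [0,0,-4.3]
    - [0,0,-4.3]
    - [0,0,-4.3]
    - [0,0,-4.3]
    - [0,0,-4.3]
  jaw: [60,60,60,60,60,60,60,60,60,60]

```text
time: 1.93
eef_pos: [0.5388, -0.0208, 0.1496]
ee_rot: [[0.211, 0.977, -0.003], [0.977, -0.211, 0.001], [0.001, -0.003, -1.0]]
force: [0.8, -0.0, -0.1]
width: 0.0514
```

>>> send_rows:
  slide:
    - [1,-1.5,-30]
    - [1,-1.5,-60]
    - [1,-1.5,-85]
    - [1,-1.5,-105]
    - [1,-1.5,-115]
    - [1,-1.5,-120]
    - [1,-1.5,-120]
    - [1,-1.5,-120]
  rot:
    - [0,0,0]
    - [0,0,0]
    - [0,0,0]
    - [0,0,0]
    - [0,0,0]
    - [0,0,0]
    - [0,0,0]
    - [0,0,0]
  jaw: [60,60,60,60,60,60,60,60]

```text
time: 2.6
eef_pos: [0.5406, -0.022, 0.0307]
ee_rot: [[0.211, 0.978, -0.001], [0.978, -0.211, 0.001], [0.001, -0.001, -1.0]]
force: [0.4, -0.7, 0.3]
width: 0.0511
```

Run:
```python
from h import *
im=bot.get_image("scene"); cv2.imwrite("pics/s1.png",cv2.resize(im[150:270,180:340],(800,600),interpolation=2))
print(bot.observe()["eef_pos"])
```

```text
[ 0.5409516  -0.02224512  0.03109288]
```

View pics/s1.png

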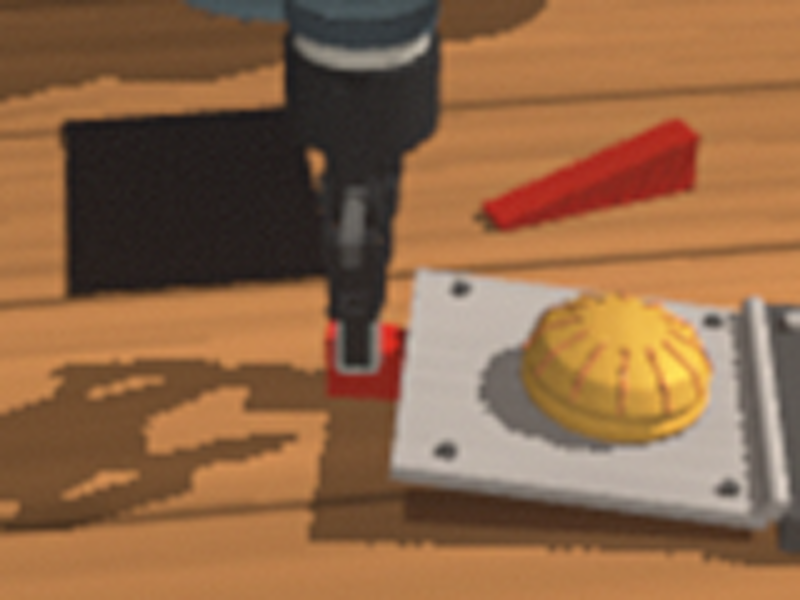

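The finger sits over the red heel at (357,350) in the crop, clear of the plate edge, as planned. I'll go lower and close.

>>> send_rows:
  slide:
    - [0,0,-10]
    - [0,0,-18]
    - [0,0,-24]
    - [0,0,-27]
    - [0,0,-27]
    - [0,0,-27]
    - [0,0,-27]
    - [0,0,-27]
    - [0,0,-27]
    - [0,0,-27]
    - [0,0,-27]
    - [0,0,-27]
  rot:
    - [0,0,0]
    - [0,0,0]
    - [0,0,0]
    - [0,0,0]
    - [0,0,0]
    - [0,0,0]
    - [0,0,0]
    - [0,0,0]
    - [0,0,0]
    - [0,0,0]
    - [0,0,0]
    - [0,0,0]
  jaw: [60,60,60,60,60,40,20,10,10,10,10,10]
  squeeze: 60

```text
time: 3.65
eef_pos: [0.5393, -0.0221, 0.004]
ee_rot: [[0.21, 0.978, -0.004], [0.978, -0.21, 0.001], [-0.0, -0.005, -1.0]]
force: [-5.6, 0.7, 4.0]
width: 0.025
```

>>> send_rows:
  slide:
    - [-0.9,-3.9,0]
    - [-2.1,-9.8,0]
    - [-3.4,-15.6,0]
    - [-4.7,-21.5,0]
    - [-6,-27.4,0]
    - [-7,-32.2,0]
    - [-7.5,-34.2,0]
    - [-7.5,-34.2,0]
    - [-7.5,-34.2,0]
    - [-7.5,-34.2,0]
    - [-7.5,-34.2,0]
    - [-7.5,-34.2,0]
  rot:
    - [0,0,0]
    - [0,0,0]
    - [0,0,0]
    - [0,0,0]
    - [0,0,0]
    - [0,0,0]
    - [0,0,0]
    - [0,0,0]
    - [0,0,0]
    - [0,0,0]
    - [0,0,0]
    - [0,0,0]
  jaw: [10,10,10,10,10,10,10,10,10,10,10,10]
  squeeze: 80

```text
time: 4.65
eef_pos: [0.5319, -0.0563, 0.0041]
ee_rot: [[0.21, 0.978, -0.004], [0.978, -0.21, 0.001], [-0.0, -0.004, -1.0]]
force: [0.7, 1.6, -0.4]
width: 0.0247
```

>>> send_rows:
  slide:
    - [0,0,0]
    - [0,0,0]
    - [0,0,0]
    - [0,0,0]
  rot:
    - [0,0,0]
    - [0,0,0]
    - [0,0,0]
    - [0,0,0]
  jaw: [10,10,10,10]

```text
time: 4.98
eef_pos: [0.5318, -0.0563, 0.0041]
ee_rot: [[0.21, 0.978, -0.004], [0.978, -0.21, 0.001], [-0.0, -0.004, -1.0]]
force: [-0.4, 1.8, -0.7]
width: 0.0251
```

Run:
```python
from h import *
im=bot.get_image("scene"); cv2.imwrite("pics/s2.png",cv2.resize(im[150:270,180:340],(800,600),interpolation=2))
o=bot.observe();print(o["eef_pos"],o["force"],o["width"])
```

```text
[ 0.53184717 -0.05632401  0.00408996] [ 0.23824348  2.03432439 -0.72402876] 0.024914264947242377
```

View pics/s2.png

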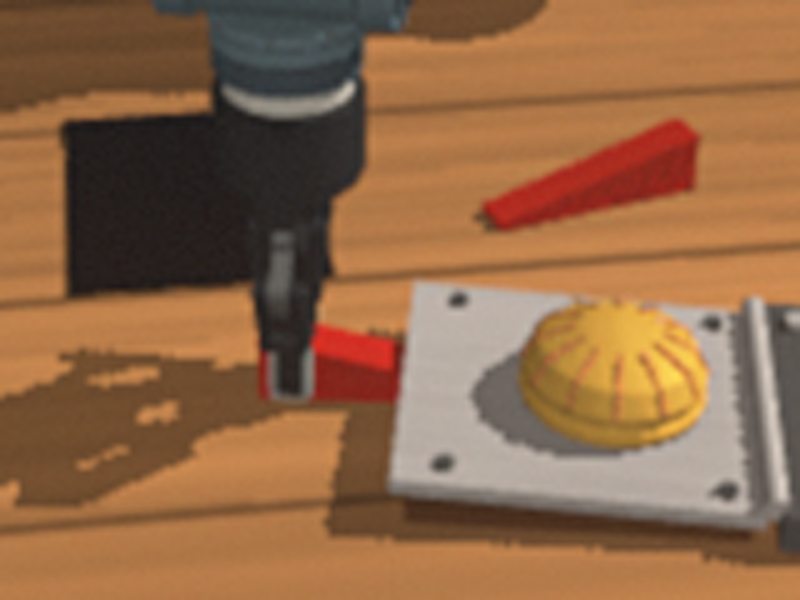

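The wedge came out with the gripper and the plate's front edge is lower (its corner went from y≈270 to 285 in the crop). Next come the second and third tugs.

>>> send_rows:
  slide:
    - [-0.9,-3.9,0]
    - [-2.1,-9.8,0]
    - [-3.4,-15.6,0]
    - [-4.7,-21.5,0]
    - [-5.3,-24.4,0]
    - [-5.3,-24.4,0]
    - [-5.3,-24.4,0]
    - [-5.3,-24.4,0]
    - [-5.3,-24.4,0]
    - [-5.3,-24.4,0]
    - [-5.3,-24.4,0]
    - [-5.3,-24.4,0]
  rot:
    - [0,0,0]
    - [0,0,0]
    - [0,0,0]
    - [0,0,0]
    - [0,0,0]
    - [0,0,0]
    - [0,0,0]
    - [0,0,0]
    - [0,0,0]
    - [0,0,0]
    - [0,0,0]
    - [0,0,0]
  jaw: [10,10,10,10,10,10,10,10,10,10,10,10]

```text
time: 6.03
eef_pos: [0.5265, -0.081, 0.0041]
ee_rot: [[0.21, 0.978, -0.005], [0.978, -0.21, 0.0], [-0.001, -0.005, -1.0]]
force: [-1.4, -0.7, 0.2]
width: 0.0251
```

>>> send_rows:
  slide:
    - [-0.9,-3.9,0]
    - [-2.1,-9.8,0]
    - [-3.4,-15.6,0]
    - [-4.7,-21.5,0]
    - [-6,-27.4,0]
    - [-7.5,-34.2,0]
    - [-9,-41,0]
    - [-10.5,-47.9,0]
    - [-11.7,-53.7,0]
    - [-12.8,-58.6,0]
    - [-12.8,-58.6,0]
    - [-12.8,-58.6,0]
  rot:
    - [0,0,0]
    - [0,0,0]
    - [0,0,0]
    - [0,0,0]
    - [0,0,0]
    - [0,0,0]
    - [0,0,0]
    - [0,0,0]
    - [0,0,0]
    - [0,0,0]
    - [0,0,0]
    - [0,0,0]
  jaw: [10,10,10,10,10,10,10,10,10,10,10,10]

```text
time: 7.03
eef_pos: [0.5136, -0.1398, 0.0041]
ee_rot: [[0.21, 0.978, -0.005], [0.978, -0.21, 0.0], [-0.0, -0.005, -1.0]]
force: [-0.3, -0.2, 0.4]
width: 0.0247
```

Run:
```python
from h import *
im=bot.get_image("scene"); cv2.imwrite("pics/s3.png",cv2.resize(im[140:275,160:340],(800,600),interpolation=2))
o=bot.observe();print(o["eef_pos"],o["force"],o["width"],o["q"])
```

```text
[ 0.51368107 -0.13962296  0.00411108] [ 0.32072165 -0.27486453 -0.27433829] 0.02470633551846521 [-0.47769525  0.30771341  1.95853065 -0.00222952  0.87956421 -0.26485914]
```

View pics/s3.png

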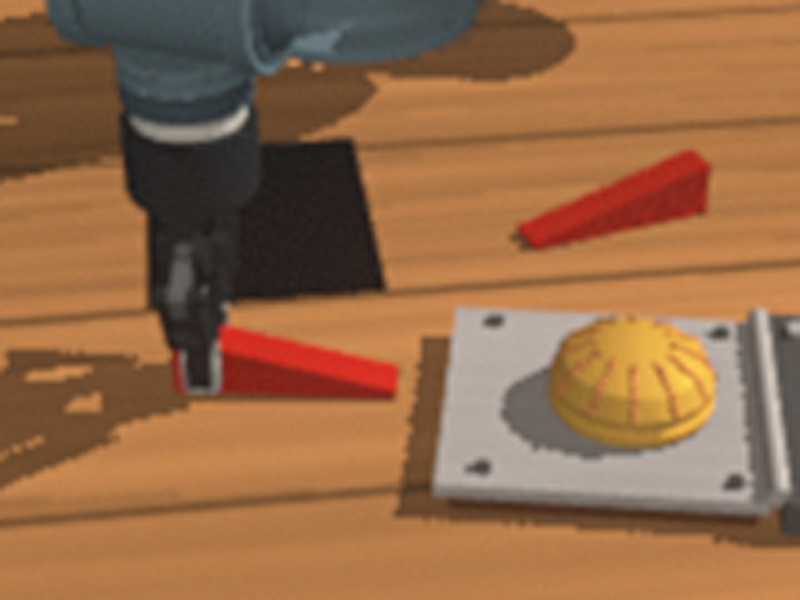

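The plate is level and the wedge is fully out, with its toe at (398,380) in the crop. Now I'll lift it and carry it to the mat.

>>> send_rows:
  slide:
    - [0,0,12]
    - [0,0,32]
    - [-5,-17,50]
    - [-13,-41,60]
    - [-20,-65,60]
    - [-28,-89,60]
    - [-36,-113,60]
    - [-43,-137,60]
    - [-51,-161,60]
    - [-58,-185,60]
    - [-66,-209,60]
    - [-76,-241,60]
  rot:
    - [0,0,0]
    - [0,0,0]
    - [0,0,-5]
    - [0,0,-11]
    - [0,0,-18]
    - [0,0,-25]
    - [0,0,-32]
    - [0,0,-39]
    - [0,0,-46]
    - [0,0,-53]
    - [0,0,-60]
    - [0,0,-67]
  jaw: [10,10,10,10,10,10,10,10,10,10,10,10]

```text
time: 8.08
eef_pos: [0.4377, -0.3805, 0.0649]
ee_rot: [[0.983, 0.185, -0.001], [0.185, -0.983, 0.005], [-0.0, -0.005, -1.0]]
force: [0.6, -0.5, -0.3]
width: 0.0251
```

>>> send_rows:
  slide:
    - [0,0,0]
    - [0,0,0]
    - [0,0,0]
    - [0,0,0]
    - [0,0,0]
  rot:
    - [0,0,-6]
    - [0,0,-12]
    - [0,0,-13.5]
    - [0,0,-13.5]
    - [0,0,-13.5]
  jaw: [10,10,10,10,10]

```text
time: 8.5
eef_pos: [0.438, -0.3804, 0.0655]
ee_rot: [[0.999, -0.049, 0.0], [-0.049, -0.999, 0.005], [0.0, -0.005, -1.0]]
force: [-0.1, 0.4, 0.9]
width: 0.025
```

Run:
```python
from h import *
im=bot.get_image("top"); s=bot.get_image("scene")
cv2.imwrite("pics/t4.png",np.hstack([cv2.resize(im[130:230,310:420],(440,400),interpolation=2),cv2.resize(s[165:265,60:150],(360,400),interpolation=2)]))
o=bot.observe();print(o["eef_pos"],o["ee_rot"].round(3).tolist(),o["force"],o["width"],o["q"])
```

```text
[ 0.43791421 -0.3803033   0.06527564] [[0.999, -0.049, 0.0], [-0.049, -0.999, 0.005], [-0.0, -0.005, -1.0]] [-0.29646809 -0.10869438 -0.77776287] 0.02495087530998836 [-0.91182206  0.29279081  1.83294438  0.00351898  1.01945259  0.70579151]
```

View pics/t4.png

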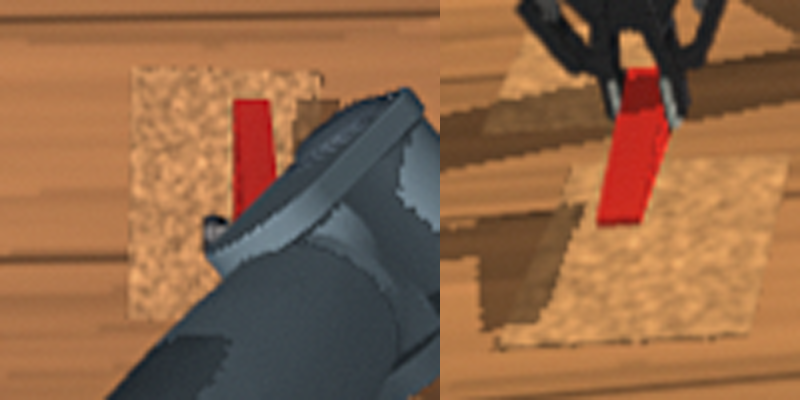

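The wedge is held level, toe pointing +x, above the mat. I'll lower it and release.

>>> send_rows:
  slide:
    - [0,0,-10]
    - [0,0,-24]
    - [0,0,-38]
    - [0,0,-48]
    - [0,0,-54]
    - [0,0,-57]
    - [0,0,-58]
    - [0,0,-58]
    - [0,0,-58]
  rot:
    - [0,0,0]
    - [0,0,0]
    - [0,0,0]
    - [0,0,0]
    - [0,0,0]
    - [0,0,0]
    - [0,0,0]
    - [0,0,0]
    - [0,0,0]
  jaw: [10,10,10,10,10,10,10,10,10]

```text
time: 9.35
eef_pos: [0.438, -0.3805, 0.0071]
ee_rot: [[0.999, -0.049, 0.0], [-0.049, -0.999, 0.004], [0.0, -0.004, -1.0]]
force: [0.2, -0.2, -0.4]
width: 0.0245
```

>>> send_rows:
  slide:
    - [0,0,0]
    - [0,0,0]
    - [0,0,0]
    - [0,0,0]
    - [0,0,0]
    - [0,0,0]
    - [0,0,0]
  rot:
    - [0,0,0]
    - [0,0,0]
    - [0,0,0]
    - [0,0,0]
    - [0,0,0]
    - [0,0,0]
    - [0,0,0]
  jaw: [35,45,60,65,65,65,65]

```text
time: 9.93
eef_pos: [0.438, -0.3805, 0.0071]
ee_rot: [[0.999, -0.049, 0.0], [-0.049, -0.999, 0.004], [0.0, -0.004, -1.0]]
force: [-1.0, -0.3, 1.1]
width: 0.0554
```

>>> send_rows:
  slide:
    - [0,0,10]
    - [0,0,30]
    - [0,0,60]
    - [0,0,95]
    - [0,0,130]
    - [-20,30,150]
    - [-40,60,150]
    - [-40,90,150]
    - [-40,120,150]
    - [-40,150,150]
    - [-40,180,150]
    - [-40,180,150]
  rot:
    - [0,0,0]
    - [0,0,0]
    - [0,0,0]
    - [0,0,0]
    - [0,0,0]
    - [0,0,0]
    - [0,0,0]
    - [0,0,0]
    - [0,0,0]
    - [0,0,0]
    - [0,0,0]
    - [0,0,0]
  jaw: [65,65,65,65,65,65,65,65,65,65,65,65]

```text
time: 10.93
eef_pos: [0.3974, -0.1964, 0.1571]
ee_rot: [[0.999, -0.045, 0.0], [-0.045, -0.999, 0.006], [-0.0, -0.006, -1.0]]
force: [0.3, 0.1, -0.2]
width: 0.0555
```

Run:
```python
from h import *
im=bot.get_image("top"); s=bot.get_image("scene")
cv2.imwrite("pics/t5.png",np.vstack([im[90:290,90:430],cv2.resize(s,None,fx=.664,fy=.664)[80:210]]).repeat(1,0) if 0 else np.hstack([cv2.resize(im[130:230,310:420],(440,400),interpolation=2),cv2.resize(s[165:265,60:150],(360,400),interpolation=2)]))
for n,i in(("top",im),("scene",s)):
  for c in blobs(red(i)):
    r=cv2.minAreaRect(c);b=cv2.boxPoints(r);print(n,np.round(r[0]),(ray(n,b,.025)[:,:2]*1000).round().tolist(),(ray(n,[r[0]],.014)[0]*1000).round())
o=bot.observe();print(o["time"],o["eef_pos"],o["force"],o["width"])
```

```text
top [200. 217.] [[369.0, 208.0], [401.0, 78.0], [375.0, 72.0], [343.0, 201.0]] [372. 141.  14.]
top [367. 178.] [[547.0, -355.0], [550.0, -391.0], [426.0, -397.0], [424.0, -362.0]] [ 488. -380.   14.]
scene [113. 221.] [[577.0, -387.0], [393.0, -397.0], [411.0, -360.0], [591.0, -355.0]] [ 483. -379.   14.]
scene [298. 185.] [[370.0, 72.0], [324.0, 214.0], [401.0, 202.0], [442.0, 68.0]] [368. 142.  14.]
11.0333 [ 0.39823075 -0.19994541  0.15787766] [-0.59215435  0.65367747 -0.06002924] 0.055723711410670534
```

View pics/t5.png

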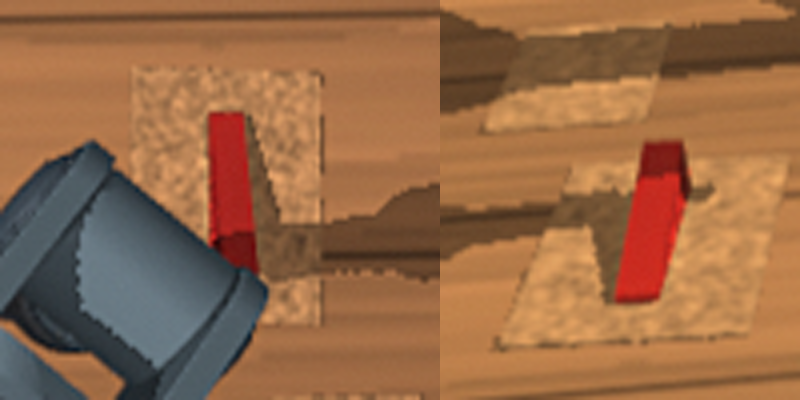

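The wedge lies flat on its sole in the middle of the mat, lengthwise and free of the gripper. I'll let the arm settle, then hand in.

>>> send_rows:
  slide:
    - [0,0,0]
    - [0,0,0]
    - [0,0,0]
    - [0,0,0]
  rot:
    - [0,0,0]
    - [0,0,0]
    - [0,0,0]
    - [0,0,0]
  jaw: [65,65,65,65]

```text
time: 11.37
eef_pos: [0.3982, -0.2007, 0.1579]
ee_rot: [[0.999, -0.048, 0.001], [-0.048, -0.999, 0.003], [0.001, -0.003, -1.0]]
force: [0.9, -0.1, 0.2]
width: 0.0556
```

```bash
python3 -c "
from rig import bot
print(bot.finish_job())"
```

```text
the job is handed in; nothing more can be done
None
```

I pulled the red wedge out from under the plate in three tugs of about 35, 25 and 60 mm, with pauses of over half a second part-way. Then I carried it to the large cork mat, laid it toe forward, let go and backed off. The job was handed in at about 11.4 s of the 48 s; no verdict is reported.

- **Plate:** the picture taken after the last tug shows the plate down level with the wedge clear of it. I read the plate angle by eye and did not measure it or its rate of fall.
- **Wedge:** the top view puts its centre at about (488, −380) mm and the scene view at about (483, −379) mm. The mat's centre is at (486, −383) mm, so it is within about 5 mm. It lies flat on its sole, within a few degrees of the mat's long side.
- **Other things:** at hand-in the gripper was open and clear, with force readings near zero. I never went near the spare wedge, but did not re-measure it. The red look-alike had not moved.

No check failed; the two views disagree by about 5 mm on the wedge's position, well inside the 45 mm limit.

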